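# Break out the reservoir's taper stopper

## Robot

A 6-joint arm with a two-finger parallel gripper is mounted at the origin on a cart in front of the work surface, level with it; the furniture and walls round the work are solid. World frame = base frame: x ahead of the robot, y to its left, z up, the work surface at z = 0. Lengths are in m, angles in rad, forces in N, time in s.
With the tool pointing down it reaches from about 0.325 to 0.775 m from the base axis. Payload 5.5 kg.
Tool frame: the origin (TCP) lies on the mounting face of the last link; the fingertips stand 173 mm ahead of it and the grasp point (between the pads) lies 155 mm ahead of it; z points along the fingers, y is the line along which they close (so a half turn about z gives the same grasp; the last joint's range is limited). The gripper opens to 85 mm and grips with 20 to 120 N. Pads are 22 mm wide; open, the fingers measure 114 mm over their backs; the gripper's body (76 mm by 85 mm) begins 54 mm behind the grasp point. The pads swing forward as they close: fully open they stand 13 mm farther back than shut.
Start: joints at [1.267, 0.091, 1.231, -0, 1.82, -0.057], TCP at [0.147, 0.582, 0.405] pointing down, gripper open.
Joint ranges: [-2.87, 2.87], [-0.86, 2.18], [0.17, 2.46], [-1.51, 4.65], [0.06, 2.69], [-2.65, 2.65]. Speed limits (rad/s): [2.57, 2.57, 3.01, 3.14, 3.14, 3.14].

## Interface

Orientations are given as a unit quaternion [w, x, y, z].
In Python, from rig import * gives the robot as it stands. The module is installed in compiled form; this text tells all that it offers.
- The arm moves only by the shell command python3 -m creep 'ROWS' [OPENING]. ROWS is JSON, a list of rows, each an object of numbers: "x", "y", "z": the shift along the tool's x, y, z in mm; "turn": the turn about the tool's z in degrees. A call has 1 to 12 rows; each row shifts and turns the commanded pose from where the row before left it, along the tool's axes as they then stand; what a row does not reach is not made up. A row lasts 1/8 s, in which the tool goes at most 62.5 mm and 10.7 degrees, less where a joint would pass 70% of its speed; a pose out of reach is approached as far as the arm can. A call is refused whole if a number of a shift passes 62.5 or a number of a turn 10.7, either way. A call with a gripper value outside its range is refused whole. OPENING is the opening, from 0 (shut) to 1 (fully open), set as the call begins (- or left out, the last holds). The fingers move at their own pace and stop on an object; the grip force is fixed at half the most. Time passes only in rows, so rows that do not move let the fingers close. It gives the time, the measured TCP pose, the force, the opening and the grip force at its end, in the units of the state.
- observe(): the state, without advancing time (a new reading comes with each control period).
- capture(name): name is "scene" or "top" or "wrist"; returns a dict with "image" (420x560x3 uint8, blue, green, red), "fx", "fy", "cx", "cy" (pixels), "cam_to_world" (4x4, takes a point from camera to world coordinates); the wrist camera has in their place "hand_eye" (4x4, takes a point from camera to tool coordinates, whose origin is the TCP and whose axes are the flange's). Camera axes: x right, y down, z forward; pixel columns grow to the right and rows downward; lengths in m; the calibration is good to about 2 mm. The wrist camera is an equidistant fisheye: a pixel r from the principal point sees the ray r / f radians off the axis. A picture is of the moment at which its call begins: read the wrist's pose just before it. There is no depth.
- job_done(): hands the job in; it is judged then, once.
Trained networks look in a picture, given as the dict that the camera call returned (one of the last four; its "shot" number tells which), for a name from the list of things; names that differ only in an ending like _2 or _b are one class to them, and where a whole thing is asked for, a point or a joint stands for the part that bears it (a point fixed in the world has none). Each returns a list of dicts, best first, with "p" (0 to 1); they miss things now and then, are a little off and sometimes report something else, mostly with a low value. They report only what shows in the picture. A call takes as long as a camera call. They do not tell look-alikes from the thing itself.
- boxes_of(picture, label): "position" ([column, row] in pixels, amid what is visible of it).
The state is a dict: "clock": time; "joints": joint angles; "dq": joint speeds; "effort": joint torques, N m; "ee_pos": TCP position; "ee_rot": TCP orientation; "force": force on the tool from outside, world axes, zero at the start; "ft_torque": the same for the moment, N m; "gripper_width": finger opening in m; "gripper_force": force on a finger pad.
Only numpy, scipy, OpenCV 4.12 (cv2) and the standard library are available. Lean on these libraries where they do the work, as an engineer would, in place of code of your own. Each camera call takes 0.05 s, during which the arm holds its last target. There are 200 camera calls.

## Task

Open the oil reservoir for filling: take hold of the stopper with the flat bar grip, twist it anticlockwise (seen from above) to break its stuck taper loose until its ears are out from under the claws, and pull it straight up out of its neck. Stand it upright on its narrow end on the floor of the drip tray and let go; leave the stopper with the round knob shut in its neck.

Things in the scene. Friction and masses are not known exactly. Their poses are not given: they have to be found in the camera images.
- reservoir: Low grey fixed oil tank, 116 (x) x 270 (y) x 34 mm. Origin: centre of its underside, z up. Two equal necks, 58 mm outside, rims at z = 67, axes at y = +68 and -68 mm, a stopper in each; which holds which varies. On each neck's +x and -x sides is a claw 24 mm wide, 30 to 46 mm off the axis, top z = 82.5, hooked over its ear, shut at its clockwise end: stoppers turn anticlockwise only.
- bar_stopper: To be taken out: steel, 87 mm tall, 0.2 to 0.4 kg. Origin: centre of its underside, z up its axis. Flat slotted foot 26 x 26 mm, brass taper 38 to 45 mm across to z = 32, 56 mm flange z = 32 to 39 with 13 mm wide ears along +x and -x reaching 37 mm from the axis. Seated: origin 35 mm above the worktop, x axis along the reservoir's, ears under the claws, 1.5 mm play up, 0.1 rad in turning.
- bar_grip (a point): Point on the bar stopper's axis, 70 mm above its underside, at the height to grip. The flat bar grip is 46 mm long (stopper x), 22 mm thick (stopper y: squeeze across this), from 50 to 87 mm above the underside; fingertips should stay above the claws. The point's axes are the stopper's.
- bar_ears (a point): Point on the bar stopper's axis at the top of its ears, 39 mm above its underside. Anticlockwise turning is stiff, about 0.35 N m all the way; the ears are clear of the claws from 0.65 rad, a stop comes at about 1.05 to 1.15 rad: turn it about 0.9 rad. Then it lifts straight up without force and is out of the neck 35 mm higher.
- knob_stopper: The other stopper, to be left alone: the same below, but its grip is a round knob 34 mm in diameter, z = 50 to 78 mm; it sits locked in the other neck, 136 mm from the bar stopper.
- drip_tray: Shallow fixed aluminium tray, 210 mm (x) by 150 mm (y), walls 3 mm thick and 20 mm high, floor 3 mm thick. Origin: centre of its underside; z up. A small spanner lies across the half towards its +x side; the half towards -x is empty.
- small_spanner: Small steel spanner, 136 mm long (its y), 18 mm wide, 7 mm thick, lying loose across the tray near its +x end; origin in the middle of its underside.
Things that resemble listed ones, but are neither listed nor needed, are in the scene too. What is shaped like the bar_stopper but green or orange is not meant.

How it is judged:
On the way, in this order (a step that is already met when the one before it is completed fails the run):
1. the bar stopper is twisted (over 0.5 rad) while still seated in its neck (angle between the x axis of bar_stopper and the x axis of reservoir, either way round above 0.5 rad and z of bar_stopper in the frame of reservoir below 0.042 m and angle between bar_stopper's own z axis and vertical below 0.15 rad), for 0.1 s.
2. the bar stopper is pulled clear above its neck (z of bar_stopper in the frame of reservoir above 0.075 m), for 0.05 s.
At the end, for the whole second after the job is handed in: The bar stopper stands upright (within 0.1 rad) and at rest on its narrow end on the drip tray's floor, inside its walls (underside within 4 mm of the floor); the knob stopper is still seated in its neck (moved less than 10 mm, turned less than 0.3 rad) (x of bar_stopper in the frame of drip_tray between -0.1 and 0.1 m and y of bar_stopper in the frame of drip_tray between -0.07 and 0.07 m and z of bar_stopper in the frame of drip_tray below 0.007 m and angle between bar_stopper's own z axis and vertical below 0.1 rad and linear speed of bar_stopper below 0.02 m/s and distance of knob_stopper from where it was at the start of the episode below 0.01 m and angle between the x axis of knob_stopper and the x axis of reservoir, either way round below 0.3 rad); the robot touches nothing.
It fails at once if the knob stopper is turned over 0.4 rad or moved over 15 mm (distance of knob_stopper from where it was at the start of the episode above 0.015 m or angle between the x axis of knob_stopper and the x axis of reservoir, either way round above 0.4 rad).
It also fails if it takes over 40 s, if anything falls off the work surface, if the arm or the gripper's body presses on something with over 40 N, if the wrist force passes 120 N, or if a joint passes its speed limit or range.

## Working session

There is one attempt and no reset: what is moved stays moved. The work goes in short steps, Python scripts to look and compute and a shell command to move; the robot and the scene stay as the last step left them, time stands still between calls to the robot, and variables do not carry over. Pictures are saved under pics/ and viewed, at most 11 in all, crops included, and the job is handed in when it is done.

```bash
mkdir -p pics; cat > h.py <<'E'
from rig import *
import numpy as np, cv2
from scipy.spatial.transform import Rotation as R
def ray(c,px,st=None):
    u,v=px
    if 'hand_eye' in c:
        d=np.array([(u-c['cx'])/c['fx'],(v-c['cy'])/c['fy']]);r=np.hypot(*d)
        dc=np.array([*(d/max(r,1e-9)*np.sin(r)),np.cos(r)])
        T=np.eye(4);q=st['ee_rot'];T[:3,:3]=R.from_quat([q[1],q[2],q[3],q[0]]).as_matrix();T[:3,3]=st['ee_pos']
        M=T@c['hand_eye']
    else:
        dc=np.array([(u-c['cx'])/c['fx'],(v-c['cy'])/c['fy'],1]);M=np.array(c['cam_to_world'])
    return M[:3,3],M[:3,:3]@dc
def at(c,px,z,st=None):
    o,d=ray(c,px,st);return o+d*(z-o[2])/d[2]
E
python3 - <<'E'
from h import *
st=observe();print(st['clock'],st['ee_pos'],st['ee_rot'])
for n in ('top','scene','wrist'):
    c=capture(n);cv2.imwrite(f'pics/{n}0.png',c['image'])
    for l,z in (('bar_stopper',.09),('knob_stopper',.09),('reservoir',.03),('drip_tray',.003),('small_spanner',.007)):
        for b in boxes_of(c,l)[:4]: print(n,l,round(b['p'],2),np.round(b['position']),np.round(at(c,b['position'],z,st),3))
E
```

```text
0.0 [0.14660532 0.58186993 0.40354897] [-1.82600526e-04  1.23079093e-01  9.92396404e-01 -9.38063389e-04]
top bar_stopper 0.96 [220. 174.] [0.635 0.132 0.09 ]
top bar_stopper 0.89 [128. 251.] [0.449 0.337 0.09 ]
top bar_stopper 0.77 [177. 167.] [0.647 0.233 0.09 ]
top bar_stopper 0.76 [194. 226.] [0.511 0.189 0.09 ]
top knob_stopper 0.64 [253. 231.] [0.503 0.052 0.09 ]
top reservoir 0.91 [226. 230.] [0.506 0.118 0.03 ]
top drip_tray 0.89 [367. 227.] [ 0.525 -0.231  0.003]
scene bar_stopper 0.94 [178. 174.] [0.432 0.301 0.09 ]
scene bar_stopper 0.79 [224. 180.] [0.512 0.19  0.09 ]
scene bar_stopper 0.67 [274. 181.] [0.613 0.094 0.09 ]
scene knob_stopper 0.89 [252. 211.] [0.488 0.039 0.09 ]
scene reservoir 0.64 [239. 218.] [0.485 0.094 0.03 ]
scene reservoir 0.26 [253. 209.] [0.534 0.095 0.03 ]
scene drip_tray 0.66 [339. 291.] [ 0.521 -0.239  0.003]
scene drip_tray 0.37 [241. 217.] [0.508 0.117 0.003]
scene small_spanner 0.71 [357. 271.] [ 0.595 -0.232  0.007]
wrist reservoir 0.62 [124. 408.] [0.464 0.202 0.03 ]
wrist drip_tray 0.6 [  8. 393.] [ 0.478 -0.235  0.003]
```

View pics/top0.png

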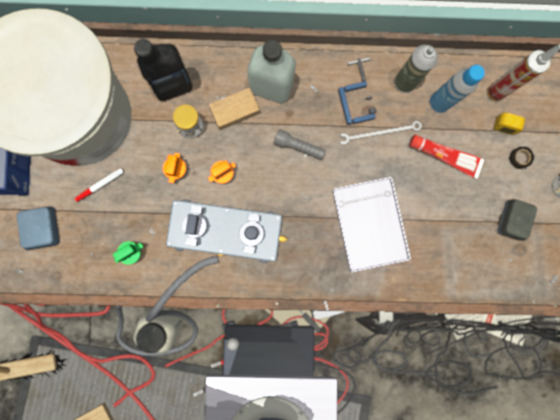

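View pics/scene0.png

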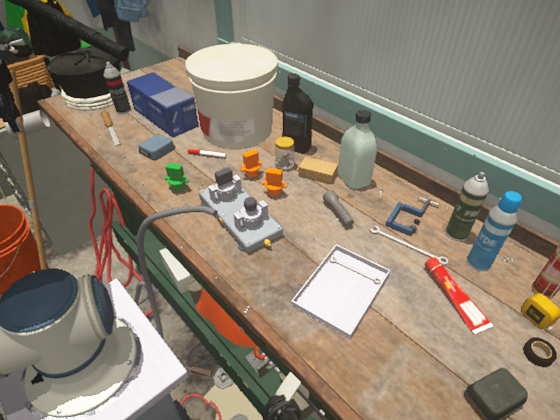

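The top view shows the reservoir with the flat bar at (194,226) and the round knob at (252,232). The tray is at (370,225) with the spanner across its far (upper) side. The green and orange ones are decoys. I'll move above the bar stopper.

```bash
python3 -m creep '[{"x":-45,"y":-29},{"x":-45,"y":-29},{"x":-45,"y":-29},{"x":-45,"y":-29},{"x":-45,"y":-29},{"x":-45,"y":-29},{"x":-45,"y":-29},{"x":-45,"y":-29},{"x":-45,"y":-29},{"x":-44,"y":-31},{"turn":-10},{}]' 1
cat > look.py <<'E'
from h import *
import sys
st=observe();c=capture('wrist');cv2.imwrite(f'pics/{sys.argv[1]}.png',c['image'])
print(st['clock'],np.round(st['ee_pos'],4),np.round(st['ee_rot'],4),c['fx'],c['cx'],c['cy']);print(np.round(c['hand_eye'],3).tolist())
for l,z in (('bar_stopper',.105),('knob_stopper',.105),('reservoir',.034),('drip_tray',.003),('small_spanner',.007)):
    for b in boxes_of(c,l)[:4]: print(l,round(b['p'],2),np.round(b['position']),np.round(at(c,b['position'],z,st),3))
E
python3 look.py w1
```

```text
0.9 [0.1466 0.5818 0.4047] [-0.      0.1231  0.9924 -0.    ] 325.19226210127806 284.1704006215514 213.4047606274426
[[-0.0, -0.957, -0.29, 0.074], [1.0, 0.0, -0.001, 0.001], [0.001, -0.29, 0.957, 0.03], [0.0, 0.0, 0.0, 1.0]]
reservoir 0.97 [129. 408.] [0.46  0.217 0.034]
drip_tray 0.95 [  8. 391.] [ 0.472 -0.229  0.003]invalid input
```

View pics/w1.png

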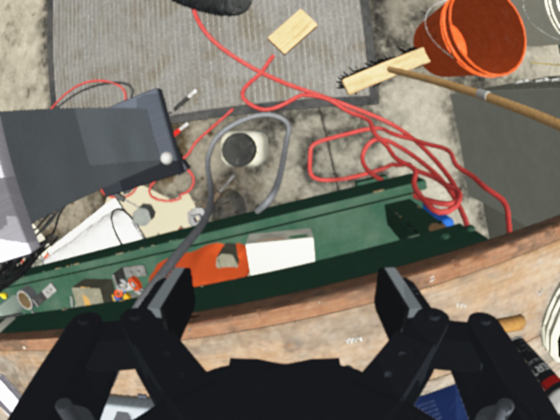

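The arm didn't move ("invalid input", probably the empty row). The wrist view shows only the bench edge.

```bash
python3 -m creep '[{"x":-45,"y":-29},{"x":-45,"y":-29},{"x":-45,"y":-29},{"x":-45,"y":-29},{"x":-45,"y":-29},{"x":-45,"y":-29},{"x":-45,"y":-29},{"x":-45,"y":-29},{"x":-45,"y":-29},{"x":-44,"y":-31},{"turn":-10},{"turn":0}]' 1
python3 look.py w2
```

```text
1.2 [0.1466 0.5818 0.4047] [-0.      0.1231  0.9924  0.    ] 325.19226210127806 284.1704006215514 213.4047606274426
[[-0.0, -0.957, -0.29, 0.074], [1.0, 0.0, -0.001, 0.001], [0.001, -0.29, 0.957, 0.03], [0.0, 0.0, 0.0, 1.0]]
bar_stopper 0.63 [128. 406.] [0.375 0.298 0.105]
reservoir 0.97 [124. 408.] [0.46  0.207 0.034]
drip_tray 0.96 [  9. 389.] [ 0.462 -0.209  0.003]invalid input
```

View pics/w2.png

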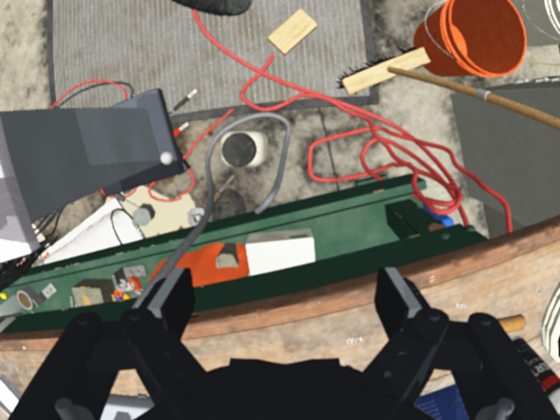

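Still not moved, and the view is the same. I'll test one row with all keys.

```bash
python3 -m creep '[{"x":-45,"y":-29,"z":0,"turn":0}]'; python3 -m creep '[{"x":-45,"y":-29}]'
```

```text
clock: 1.62
ee_pos: [0.182, 0.5437, 0.4036]
ee_rot: [-0.0, 0.121, 0.993, -0.0]
force: [1.4, -1.7, -0.1]
gripper_width: 0.0855
gripper_force: 0.0invalid input
```

All keys are needed.

```bash
python3 -m creep '[{"x":-45,"y":-29,"z":0,"turn":0},{"x":-45,"y":-29,"z":0,"turn":0},{"x":-45,"y":-29,"z":0,"turn":0},{"x":-45,"y":-29,"z":0,"turn":0},{"x":-45,"y":-29,"z":0,"turn":0},{"x":-45,"y":-29,"z":0,"turn":0},{"x":-45,"y":-29,"z":0,"turn":0},{"x":-45,"y":-29,"z":0,"turn":0},{"x":-44,"y":-31,"z":0,"turn":0},{"x":0,"y":0,"z":0,"turn":-10},{"x":0,"y":0,"z":0,"turn":0}]' 1
python3 look.py w3
```

```text
clock: 3.0
ee_pos: [0.511, 0.1884, 0.4046]
ee_rot: [-0.0, 0.037, 0.999, 0.0]
force: [0.6, 0.5, -0.4]
gripper_width: 0.0855
gripper_force: 0.0
3.0 [0.511  0.1884 0.4046] [-2.000e-04  3.740e-02  9.993e-01  0.000e+00] 325.19226210127806 284.1704006215514 213.4047606274426
[[-0.0, -0.957, -0.29, 0.074], [1.0, 0.0, -0.001, 0.001], [0.001, -0.29, 0.957, 0.03], [0.0, 0.0, 0.0, 1.0]]
bar_stopper 0.96 [346. 301.] [0.613 0.242 0.105]
bar_stopper 0.86 [429. 121.] [0.444 0.321 0.105]
bar_stopper 0.76 [246. 306.] [0.61  0.144 0.105]
bar_stopper 0.71 [288. 200.] [0.507 0.193 0.105]
knob_stopper 0.79 [151. 194.] [0.492 0.07  0.105]
knob_stopper 0.43 [ 30. 260.] [ 0.553 -0.113  0.105]
reservoir 0.96 [234. 174.] [0.492 0.136 0.034]
drip_tray 0.76 [ 24. 224.] [ 0.536 -0.22   0.003]
small_spanner 0.48 [ 31. 262.] [ 0.599 -0.226  0.007]
```

View pics/w3.png

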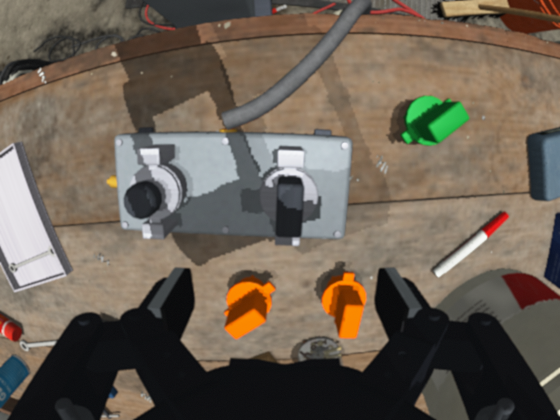

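The bar grip is near (290,207), in the neck with claws at (291,158) and (288,241). The knob is at (145,197). I'll zoom in for accuracy.

```bash
python3 - <<'E'
import cv2
i=cv2.imread('pics/w3.png')[120:250,100:360];cv2.imwrite('pics/w3c.png',cv2.resize(i,None,fx=3,fy=3,interpolation=cv2.INTER_CUBIC))
E
```

```text
(no output)
```

View pics/w3c.png

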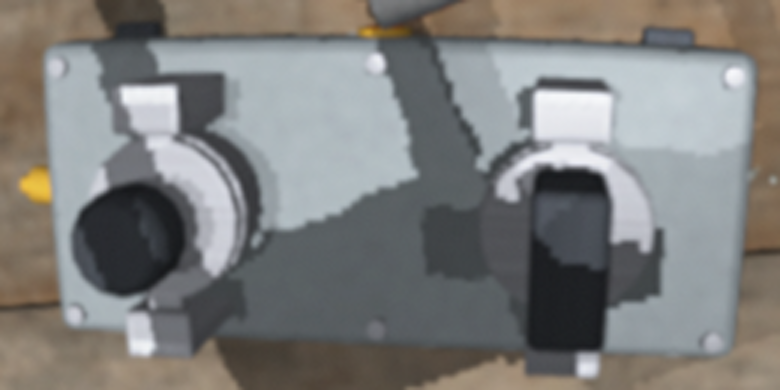

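```bash
python3 - <<'E'
from h import *
st=observe();c=capture('wrist')
f=lambda p,z:np.round(at(c,(p[0]/3+100,p[1]/3+120),z,st),4)
for n,p in dict(TL=(535,190),TR=(610,190),BL=(528,348),BR=(603,350),mid=(569,269)).items(): print(n,f(p,.122))
s=[f(p,.0345) for p in ((57,68),(735,77),(75,314),(712,341))]; print(s, np.mean(s,0), np.degrees(np.arctan2(*(s[1]-s[0])[:2])),np.degrees(np.arctan2(*(s[3]-s[2])[:2])))
print('knob',f((128,238),.113))
t=capture('top')
for p in ((335,190),(392,178),(410,258),(353,270)): print(np.round(at(t,p,.02),3))
E
```

```text
TL [0.4879 0.1869 0.122 ]
TR [0.4893 0.2067 0.122 ]
BL [0.5321 0.1816 0.122 ]
BR [0.5342 0.2023 0.122 ]
mid [0.5102 0.1944 0.122 ]
[array([0.4421, 0.0066, 0.0345]), array([0.4697, 0.2572, 0.0345]), array([ 0.5398, -0.0045,  0.0345]), array([0.5676, 0.2458, 0.0345])] [0.5048   0.126275 0.0345  ] 6.284979010074841 6.337679324095566
knob [0.4937 0.0653 0.113 ]
[ 0.613 -0.146  0.02 ]
[ 0.647 -0.288  0.02 ]
[ 0.45  -0.334  0.02 ]
[ 0.417 -0.193  0.02 ]
```

```bash
python3 -m creep '[{"x":0,"y":6,"z":30,"turn":2},{"x":0,"y":0,"z":40,"turn":0},{"x":0,"y":0,"z":35,"turn":0},{"x":0,"y":0,"z":20,"turn":0},{"x":0,"y":0,"z":14,"turn":0},{"x":0,"y":0,"z":0,"turn":0}]' 1 && python3 look.py w4
```

```text
clock: 4.15
ee_pos: [0.511, 0.195, 0.2653]
ee_rot: [-0.0, 0.054, 0.999, -0.0]
force: [-0.5, -0.3, 0.2]
gripper_width: 0.0856
gripper_force: 0.0
4.15 [0.511  0.195  0.2653] [-4.000e-04  5.360e-02  9.986e-01 -2.000e-04] 325.19226210127806 284.1704006215514 213.4047606274426
[[-0.0, -0.957, -0.29, 0.074], [1.0, 0.0, -0.001, 0.001], [0.001, -0.29, 0.957, 0.03], [0.0, 0.0, 0.0, 1.0]]
bar_stopper 0.88 [280. 270.] [0.502 0.195 0.105]
bar_stopper 0.78 [227. 354.] [0.551 0.161 0.105]
bar_stopper 0.71 [503. 121.] [0.443 0.305 0.105]
bar_stopper 0.66 [362. 354.] [0.559 0.232 0.105]
knob_stopper 0.76 [ 63. 261.] [0.49  0.079 0.105]
drip_tray 0.95 [  6. 320.] [ 0.607 -0.161  0.003]
```

View pics/w4.png

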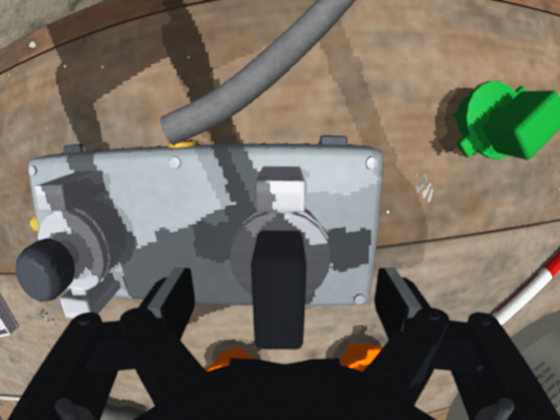

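The bar (253–305, 232–348) sits between the fingers (193 and 377), aligned. I'll close.

```bash
python3 -m creep '[{"x":0,"y":0,"z":0,"turn":0},{"x":0,"y":0,"z":0,"turn":0},{"x":0,"y":0,"z":0,"turn":0},{"x":0,"y":0,"z":0,"turn":0},{"x":0,"y":0,"z":0,"turn":0},{"x":0,"y":0,"z":0,"turn":0},{"x":0,"y":0,"z":0,"turn":0},{"x":0,"y":0,"z":0,"turn":0}]' 0
```

```text
clock: 5.45
ee_pos: [0.5111, 0.1944, 0.2659]
ee_rot: [0.0, 0.054, 0.999, -0.001]
force: [-1.7, -5.6, 3.0]
gripper_width: 0.0215
gripper_force: 60.9
```

Gripped at 22 mm. Next I'll twist anticlockwise (negative turn), with a partial twist first.

```bash
python3 -m creep '[{"x":0,"y":0,"z":0,"turn":-6},{"x":0,"y":0,"z":0,"turn":-6},{"x":0,"y":0,"z":0,"turn":-6},{"x":0,"y":0,"z":0,"turn":0}]'; python3 -c "
from h import *
print(observe()['ft_torque'])"
```

```text
clock: 5.95
ee_pos: [0.511, 0.1942, 0.2659]
ee_rot: [-0.001, -0.103, 0.995, -0.001]
force: [-1.7, -5.7, 4.0]
gripper_width: 0.0214
gripper_force: 61.1
[-1.02183222  0.55345844 -0.25490479]
```

```bash
python3 -m creep '[{"x":0,"y":0,"z":0,"turn":-6},{"x":0,"y":0,"z":0,"turn":-6},{"x":0,"y":0,"z":0,"turn":-6},{"x":0,"y":0,"z":0,"turn":-6},{"x":0,"y":0,"z":0,"turn":-6},{"x":0,"y":0,"z":0,"turn":-4},{"x":0,"y":0,"z":0,"turn":0},{"x":0,"y":0,"z":0,"turn":0}]'; python3 look.py w5; python3 -c "
from h import *
print(observe()['ft_torque'])"
```

```text
clock: 6.95
ee_pos: [0.5109, 0.1938, 0.266]
ee_rot: [-0.001, -0.389, 0.921, -0.001]
force: [-3.0, -8.2, 4.7]
gripper_width: 0.021
gripper_force: 61.3
6.95 [0.5109 0.1938 0.266 ] [-0.0014 -0.3888  0.9213 -0.0011] 325.19226210127806 284.1704006215514 213.4047606274426
[[-0.0, -0.957, -0.29, 0.074], [1.0, -0.0, -0.0, 0.0], [-0.0, -0.29, 0.957, 0.03], [0.0, 0.0, 0.0, 1.0]]
bar_stopper 0.76 [101. 303.] [0.592 0.136 0.105]
bar_stopper 0.75 [479. 315.] [0.45  0.288 0.105]
bar_stopper 0.65 [284. 263.] [0.503 0.186 0.105]
bar_stopper 0.44 [191. 378.] [0.594 0.202 0.105]
knob_stopper 0.95 [120.  65.] [0.491 0.072 0.105]
reservoir 0.75 [221. 152.] [0.502 0.128 0.034]
drip_tray 0.67 [119.  64.] [0.516 0.017 0.003]
[-1.48947691  0.86619833 -0.38684652]
```

View pics/w5.png

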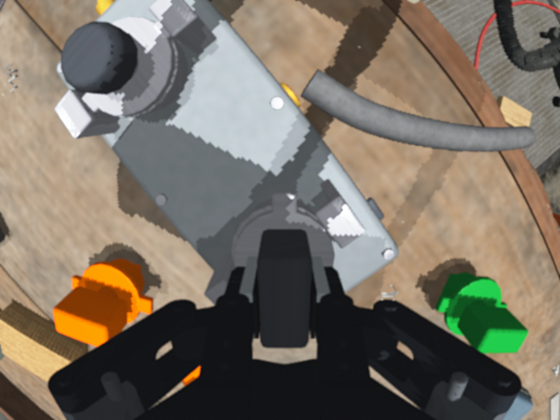

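The bar has turned with the gripper by about 52°. The ear at (283,200) is clear of the claw at (345,225), so I'll lift.

```bash
python3 -m creep '[{"x":0,"y":0,"z":-5,"turn":0},{"x":0,"y":0,"z":-10,"turn":0},{"x":0,"y":0,"z":-10,"turn":0},{"x":0,"y":0,"z":-15,"turn":0},{"x":0,"y":0,"z":-20,"turn":0},{"x":0,"y":0,"z":-25,"turn":0},{"x":0,"y":0,"z":-25,"turn":0},{"x":0,"y":0,"z":-20,"turn":0},{"x":0,"y":0,"z":0,"turn":0}]'; python3 - <<'E'
from h import *
t=capture('top');cv2.imwrite('pics/t2.png',t['image'])
i=t['image'][160:290,150:430];cv2.imwrite('pics/t2c.png',cv2.resize(i,None,fx=2.8,fy=2.8,interpolation=cv2.INTER_CUBIC))
E
```

```text
clock: 8.38
ee_pos: [0.5111, 0.1951, 0.3987]
ee_rot: [0.002, -0.39, 0.921, -0.0]
force: [0.4, 0.4, -4.1]
gripper_width: 0.021
gripper_force: 62.5
```

View pics/t2c.png

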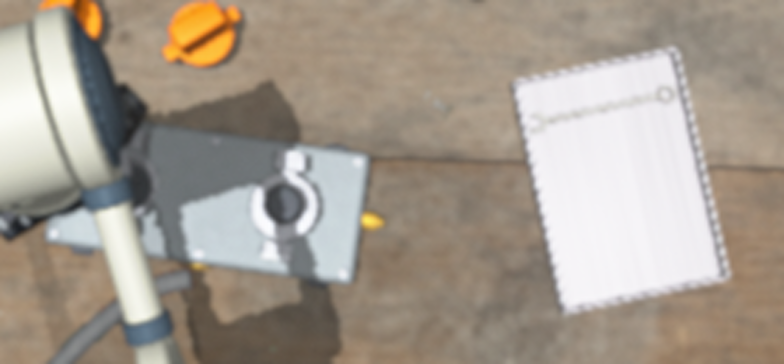

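The stopper is out (4 N of weight) and the knob is still seated at crop (284,205). The tray corners in the crop are (515,83), (678,47), (728,278) and (563,313), with the spanner across the top.

```bash
python3 - <<'E'
from h import *
st=observe();t=capture('top')
P=[at(t,(u/2.8+150,v/2.8+160),.02) for u,v in((515,83),(678,47),(728,278),(563,313))]
c=np.mean(P,0);b=(P[2]+P[3])/2;d=(b-c)/np.linalg.norm(b-c)
g=c+.035*d;print(np.round(P,3),c,g,np.linalg.norm(b-c))
q=st['ee_rot'];M=R.from_quat([q[1],q[2],q[3],q[0]]);e=g-st['ee_pos'];e[2]=0
print(M.inv().apply(e)*1000,st['joints'],M.as_matrix()[:,2])
E
```

```text
[[ 0.614 -0.144  0.02 ]
 [ 0.65  -0.289  0.02 ]
 [ 0.447 -0.334  0.02 ]
 [ 0.413 -0.189  0.02 ]] [ 0.53089983 -0.23880388  0.02      ] [ 0.49673169 -0.24638927  0.02      ] 0.10373231183512459
[ 3.26828139e+02 -2.97072016e+02 -3.12644842e-01] [ 3.02329879e-01 -5.39538675e-02  1.39167707e+00  9.17113774e-05
  1.80197222e+00 -2.06893658e+00] [ 1.78460742e-03  6.50115727e-04 -9.99998196e-01]
```

Joint 6 would run out of range if I kept this yaw, so I'll turn back in the air first.

```bash
python3 -m creep '[{"x":0,"y":0,"z":0,"turn":8},{"x":0,"y":0,"z":0,"turn":8},{"x":0,"y":0,"z":0,"turn":8},{"x":0,"y":0,"z":0,"turn":8},{"x":0,"y":0,"z":0,"turn":8},{"x":0,"y":0,"z":0,"turn":8},{"x":0,"y":0,"z":0,"turn":0}]'; python3 -m creep '[{"x":0,"y":-20,"z":0,"turn":0},{"x":0,"y":-40,"z":0,"turn":0},{"x":0,"y":-50,"z":0,"turn":0},{"x":0,"y":-50,"z":0,"turn":0},{"x":0,"y":-50,"z":0,"turn":0},{"x":0,"y":-50,"z":0,"turn":0},{"x":0,"y":-50,"z":0,"turn":0},{"x":0,"y":-50,"z":0,"turn":0},{"x":0,"y":-42,"z":0,"turn":0},{"x":-2,"y":-25,"z":0,"turn":0},{"x":0,"y":-15,"z":0,"turn":0},{"x":0,"y":0,"z":0,"turn":0}]'; python3 look.py w6
```

```text
clock: 9.35
ee_pos: [0.5111, 0.195, 0.394]
ee_rot: [-0.001, 0.018, 1.0, -0.0]
force: [-0.5, 0.0, -3.8]
gripper_width: 0.021
gripper_force: 62.2
clock: 10.85
ee_pos: [0.4962, -0.2476, 0.3953]
ee_rot: [-0.0, 0.019, 1.0, 0.0]
force: [-0.0, 0.3, -4.1]
gripper_width: 0.0212
gripper_force: 62.2
10.85 [ 0.4962 -0.2476  0.3953] [-4.000e-04  1.900e-02  9.998e-01  2.000e-04] 325.19226210127806 284.1704006215514 213.4047606274426
[[-0.0, -0.957, -0.29, 0.074], [1.0, 0.0, -0.001, 0.001], [0.001, -0.29, 0.957, 0.03], [0.0, 0.0, 0.0, 1.0]]
bar_stopper 0.8 [283. 262.] [ 0.546 -0.25   0.105]
bar_stopper 0.58 [541. 285.] [0.602 0.057 0.105]
knob_stopper 0.8 [542. 197.] [0.493 0.025 0.105]
knob_stopper 0.17 [509. 178.] [ 0.474 -0.028  0.105]
reservoir 0.59 [508. 180.] [0.49  0.029 0.034]
drip_tray 0.66 [301. 173.] [ 0.485 -0.228  0.003]
drip_tray 0.24 [542. 196.] [0.519 0.13  0.003]
small_spanner 0.7 [349. 251.] [ 0.581 -0.171  0.007]
```

View pics/w6.png

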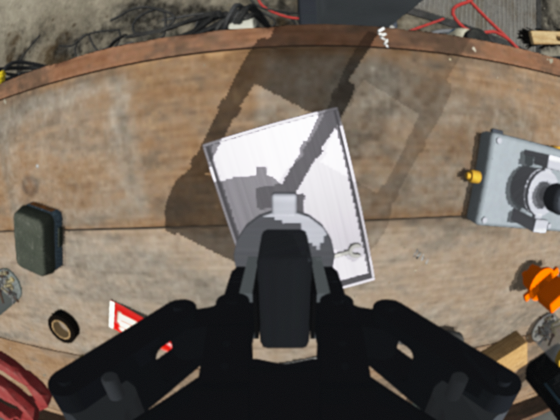

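The stopper is held upright over the tray. The tray's near corners are at (206,145) and (338,109), and the spanner end is at (349,251). I'll check these and descend to just above the floor.

```bash
python3 - <<'E'
from h import *
st=observe();c=capture('wrist')
for p in((206,145),(338,109),(373,280)): print(np.round(at(c,p,.02,st),3))
E
python3 -m creep '[{"x":0,"y":0,"z":15,"turn":0},{"x":0,"y":0,"z":30,"turn":0},{"x":0,"y":0,"z":35,"turn":0},{"x":0,"y":0,"z":30,"turn":0},{"x":0,"y":0,"z":25,"turn":0},{"x":0,"y":0,"z":13,"turn":0},{"x":0,"y":0,"z":7,"turn":0},{"x":0,"y":0,"z":0,"turn":0},{"x":0,"y":0,"z":0,"turn":0}]'
```

```text
[ 0.448 -0.328  0.02 ]
[ 0.415 -0.186  0.02 ]
[ 0.618 -0.14   0.02 ]
clock: 12.32
ee_pos: [0.4969, -0.2469, 0.2419]
ee_rot: [0.001, 0.019, 1.0, -0.0]
force: [0.7, -0.5, -4.1]
gripper_width: 0.021
gripper_force: 62.2
```

```bash
python3 -m creep '[{"x":0,"y":0,"z":3,"turn":0},{"x":0,"y":0,"z":2,"turn":0},{"x":0,"y":0,"z":1,"turn":0},{"x":0,"y":0,"z":0,"turn":0},{"x":0,"y":0,"z":0,"turn":0}]';python3 -m creep '[{"x":0,"y":0,"z":1,"turn":0},{"x":0,"y":0,"z":0,"turn":0}]';python3 -m creep '[{"x":0,"y":0,"z":1,"turn":0},{"x":0,"y":0,"z":0,"turn":0}]'
```

```text
clock: 12.95
ee_pos: [0.4966, -0.2468, 0.2347]
ee_rot: [0.0, 0.019, 1.0, -0.0]
force: [-0.0, -0.2, -4.3]
gripper_width: 0.0212
gripper_force: 62.2
clock: 13.2
ee_pos: [0.4966, -0.2468, 0.2338]
ee_rot: [0.0, 0.019, 1.0, -0.0]
force: [0.8, -1.0, -2.2]
gripper_width: 0.0213
gripper_force: 62.3
clock: 13.45
ee_pos: [0.4967, -0.2468, 0.2338]
ee_rot: [0.0, 0.019, 1.0, -0.0]
force: [-2.7, 0.9, 4.7]
gripper_width: 0.021
gripper_force: 63.2
```

The foot touched at about 0.2338. I'll open and withdraw upward.

```bash
python3 -m creep '[{"x":0,"y":0,"z":0,"turn":0},{"x":0,"y":0,"z":0,"turn":0},{"x":0,"y":0,"z":0,"turn":0},{"x":0,"y":0,"z":0,"turn":0},{"x":0,"y":0,"z":0,"turn":0},{"x":0,"y":0,"z":0,"turn":0},{"x":0,"y":0,"z":0,"turn":0},{"x":0,"y":0,"z":0,"turn":0}]' 1;python3 -m creep '[{"x":0,"y":0,"z":-10,"turn":0},{"x":0,"y":0,"z":-25,"turn":0},{"x":0,"y":0,"z":-35,"turn":0},{"x":0,"y":0,"z":-35,"turn":0},{"x":0,"y":0,"z":-25,"turn":0},{"x":0,"y":0,"z":0,"turn":0},{"x":0,"y":0,"z":0,"turn":0}]'; python3 look.py w7
```

```text
clock: 14.45
ee_pos: [0.4966, -0.2468, 0.2327]
ee_rot: [-0.0, 0.019, 1.0, 0.0]
force: [-0.3, 0.4, -0.8]
gripper_width: 0.0855
gripper_force: 0.0
clock: 15.32
ee_pos: [0.4965, -0.2467, 0.3617]
ee_rot: [-0.001, 0.019, 1.0, 0.0]
force: [0.2, -0.4, -0.1]
gripper_width: 0.0854
gripper_force: 0.0
15.325 [ 0.4965 -0.2467  0.3617] [-5.000e-04  1.870e-02  9.998e-01  3.000e-04] 325.19226210127806 284.1704006215514 213.4047606274426
[[-0.0, -0.957, -0.29, 0.074], [1.0, 0.0, -0.001, 0.001], [0.001, -0.29, 0.957, 0.03], [0.0, 0.0, 0.0, 1.0]]
bar_stopper 0.97 [548. 294.] [0.593 0.035 0.105]
bar_stopper 0.59 [283. 204.] [ 0.483 -0.246  0.105]
knob_stopper 0.9 [554. 204.] [0.491 0.009 0.105]
reservoir 0.57 [519. 185.] [0.489 0.02  0.034]
drip_tray 0.88 [304. 217.] [ 0.526 -0.226  0.003]
small_spanner 0.95 [306. 276.] [ 0.595 -0.226  0.007]
```

View pics/w7.png

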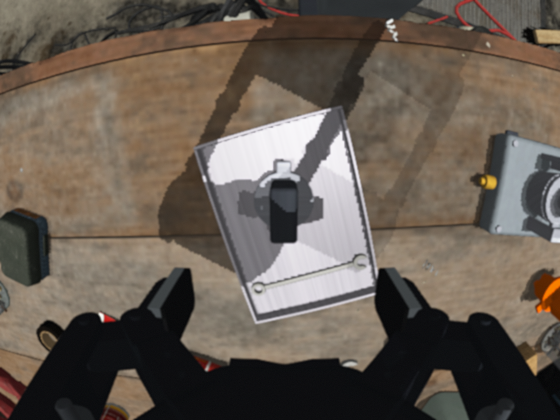

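The stopper stands upright at (283,207) in the empty half of the tray, clear of the spanner at (308,275), and the gripper is free.

```bash
python3 -c "
from rig import *
print(job_done())"
```

```text
the job is handed in; nothing more can be done
None
```

The bar stopper was twisted loose, pulled out and stood upright on the drip tray floor, the knob stopper was not touched, and the job is handed in; the hand-in returned no verdict.

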